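# Set the wristband printer dial, then raise and hold its print head with the cam lever

### The job

The wristband printer on the desk is about to be loaded with a new band: first turn the dial on its top until the pointer line meets the diamond mark, then take the side cam lever by its black grip, swing it up until it stands upright and the print head is at its highest, and finish there still gripping it, because springs drop the head as soon as the lever is let go. Do not touch the print head itself, and leave the things round the printer where they are.

Things in the scene. Friction and masses are not known exactly. Their poses are not given: they have to be found in the camera images.
- printer: white desktop wristband printer, cover off, 170 x 170 x 106 mm (roll to 135), fixed; origin at desk height under its middle; x axis from its front to its back, z up: at yaw 0 its front faces the robot, its left side is +y. Dial tower on the right: y -85 to -28 mm, x -80 to 90, top z 106. Left steel cheek: outer face y 81 mm, top z 98 (118 at the back); front face x -80
- dial (a joint): black dial on the tower, upright axis at printer x -30, y -56.5 mm. Rad, grows clockwise from above, stops at 0 and 2.8. Its pointer line lies on the bar grip; pointer bearing in the printer frame (anticlockwise from +x) is -1.047 - value. At 2.094 it meets the diamond mark, which is straight to the front (-x); other marks are plain ticks. Starts at 0.6 to 1.4; friction 0.03 N m, stays where left
- dial_grip (a point): point on the dial's axis at the height to grip, 125 mm above the desk: the bar grip is 32 mm long, 10 mm thick and spans 113 to 133 mm above the desk, standing on a round skirt of 37 mm diameter and 6 mm height
- lever_turn (a joint): flat steel lever on the printer's left; axle along printer y at x -50, z 70 mm. Rad: 0 = on its rest stop, pointing to the front, 0.2 rad below level; grows as the grip swings up and back; 1.771 = upright, the cam's highest lift; beyond it the head comes down again; stop at 2.3. A return spring (2 to 3 N at the grip) swings it back when let go
- head_lift (a joint): print head, a finned aluminium bar over a black roller, hinged at its back; rad, 0 = sprung shut on the roller, about 0.116 = the highest the cam lifts it
- print_head: the print head as a body, not to be touched; origin at its hinge (printer x 25, y 0, z 85 mm); its finned bar lies at printer x -67 to -33, y -22 to 56 mm, top 94 mm above the desk when shut
- spare_roll: bystander: tan tape roll, 60 mm across, 25 mm high, lying right of the printer
- thermometer: bystander: white digital thermometer, 104 x 18 x 12 mm, lying before the printer's right half
- vial_a: bystander: small injection vial, 27 mm across, 50 mm high, left of the printer
- vial_b: bystander: small injection vial, 27 mm across, 50 mm high, left of the printer
- pen_b: bystander: slim red pen, 145 mm, lying on the desk to the left
- clear_tape: bystander: roll of tape, 96 mm across, 48 mm high, to the left
- stapler: bystander: blue stapler, 135 x 36 x 47 mm, to the left
- rubber_stamp: bystander: hand stamp, 67 mm high, to the left
- cam_lever: the cam lever with its grip; origin on its axle at the printer's middle plane (printer x -50, y 0, z 70 mm); its arm is a flat bar 13 mm wide, 6 mm thick, at printer y 89 to 95 mm
- lever_grip: black revolving grip on the lever's end, a cylinder 20 mm in diameter and 40 mm long, sticking out sideways along printer y (y 98 to 138 mm), origin at its centre: 90 mm from the lever's axle in the plane printer y 118 mm; 52 mm above the desk at rest, 160 mm when the lever is upright. It spins freely on its stud, so downward fingers closing along printer x can hold it all the way without turning

How it is judged:
By the outcome, as a careful person would: the job done as asked, in the order asked, and still so for the second after the job is handed in, while the arm keeps its last pose, push and grip.
It also fails if it takes over 58 s, if anything falls off the work surface, if the arm or the gripper's body presses on something with over 40 N, if the wrist force passes 120 N, or if a joint passes its speed limit or range.

### The arm

A 6-joint arm with a two-finger parallel gripper is mounted at the origin on a cart in front of the work surface, level with it; the furniture and walls round the work are solid. World frame = base frame: x ahead of the robot, y to its left, z up, the work surface at z = 0. Lengths are in m, angles in degrees, forces in N, time in s.
With the tool pointing down it reaches from about 0.4 to 0.825 m from the base axis. Payload 7 kg.
Tool frame: the origin (TCP) lies midway between the tips of the shut fingers; the grasp point (between the pads) lies 19 mm behind it; z points along the fingers, y is the line along which they close (so a half turn about z gives the same grasp; the last joint's range is limited). The gripper opens to 88 mm and grips with 3 to 60 N. Pads are 19 mm wide; open, the fingers measure 130 mm over their backs; the gripper's body (78 mm by 193 mm) begins 47 mm behind the grasp point.
Start: joints at [89.846, 20.546, 0.682, 0, -70.136, -16.507], TCP at [0.194, 0.647, 0.227] pointing down, gripper open.
Joint ranges: [-176.03, 176.03], [-82.01, 121.73], [-58.28, 71.71], [-173.87, 95.51], [-174.79, -0.11], [-173.66, 173.66]. Speed limits (degrees/s): [136.94, 136.94, 172.46, 180, 180, 180].

### API

Orientations are given as [roll, pitch, yaw] about the fixed x, y, z axes, in that order (R = Rz(yaw) Ry(pitch) Rx(roll)).
In Python, from plant import ctrl gives the robot as it stands. The module is installed in compiled form; this text tells all that it offers.
- The arm moves only by the tool send_rows, never from a script. Its argument "plan" is a list that holds one entry, the list of rows, each a list of 6 numbers: the shift along the tool's x, y, z in a scale on which 1.0 is 40 cm, then the turn, a rotation vector about the tool's x, y, z in fractions of the full range, 1 being 90 degrees. A call has 1 to 8 rows; each row is the pose to reach, as a shift and turn from the pose commanded when the call began, along the tool's axes at that moment; what a row does not reach only later rows make up. A row lasts 1/12 s, in which the tool goes at most 41.7 mm and 7.16 degrees, less where a joint would pass 70% of its speed; a pose out of reach is approached as far as the arm can. Shift and turn numbers lie between -1 and 1, and a call with a number outside is refused. A call with a gripper value outside its range is refused whole. "fingers" is the opening, from 0 (shut) to 1 (fully open), set as the call begins (left out, the last holds). The fingers move at their own pace and stop on an object; the grip force is fixed at half the most. Time passes only in rows, so rows that repeat a pose let the fingers close. It gives the time, the measured TCP pose, the force, the opening and the grip force at its end, in the units of the state.
- ctrl.get_obs(): the state, without advancing time (a new reading comes with each control period).
- ctrl.snapshot(name): name is "scene" or "top"; returns a dict with "img" (400x640x3 uint8, red, green, blue), "K" (3x3 intrinsics, pixels), "pose" (4x4, takes a point from camera to world coordinates). Camera axes: x right, y down, z forward; pixel columns grow to the right and rows downward; lengths in m; the calibration is good to about 2 mm. A picture is of the moment at which its call begins. There is no depth.
- ctrl.close_job(): hands the job in; it is judged then, once.
The state is a dict: "clock": time; "joint_pos": joint angles; "qvel": joint speeds; "tau": joint torques, N m; "tool_pos": TCP position; "orientation": TCP orientation; "force": force on the tool from outside, world axes, zero at the start; "moment": the same for the moment, N m; "opening": finger opening in m; "gripper_force": force on a finger pad.
Only numpy, scipy, OpenCV 4.12 (cv2) and the standard library are available. Lean on these libraries where they do the work, as an engineer would, in place of code of your own. Each camera call takes 0.05 s, during which the arm holds its last target. There are 200 camera calls.

## Working session

There is one attempt and no reset: what is moved stays moved. The work goes in short steps, Python scripts to look and compute and a tool call to move; the robot and the scene stay as the last step left them, time stands still between calls to the robot, and variables do not carry over. Pictures are saved under pics/ and viewed, at most 10 in all, crops included, and the job is handed in when it is done.

Besides the shell and the picture viewer there is one more tool, called after "Request:" in YAML: its name, and indented under it one key for each argument. send_rows: Moves the arm, as the interface text tells. Its arguments: {"type":"object","properties":{"plan":{"type":"array","items":{"type":"array","items":{"type":"array","items":{"type":"number"}}}},"fingers":{"type":"number"}},"required":["plan"]}

```bash
mkdir -p pics; cat > h.py <<'E'
import numpy as np, cv2, json
from plant import ctrl
def snap(n,f):
    s=ctrl.snapshot(n); cv2.imwrite('pics/'+f+'.png',s['img'][:,:,::-1]); np.savez('pics/'+f+'.npz',K=s['K'],pose=s['pose']); return s
def load(f): d=np.load('pics/'+f+'.npz'); return d['K'],d['pose']
def ray(f,u,v):
    K,T=load(f); d=T[:3,:3]@np.linalg.inv(K)@[u,v,1]; return T[:3,3],d/np.linalg.norm(d)
def tri(obs):
    A=0;b=0
    for o,d in [ray(*x) for x in obs]:
        P=np.eye(3)-np.outer(d,d); A=A+P; b=b+P@o
    p=np.linalg.solve(A,b); return p,[float(np.linalg.norm((np.eye(3)-np.outer(d,d))@(p-o)))*1e3 for o,d in [ray(*x) for x in obs]]
def proj(f,p):
    K,T=load(f); q=K@(T[:3,:3].T@(np.array(p)-T[:3,3])); return q[:2]/q[2]
def atz(f,u,v,z): o,d=ray(f,u,v); return o+d*(z-o[2])/d[2]
E
python3 - <<'E'
from h import *
np.set_printoptions(precision=4,suppress=True)
for n in('scene','top'):
    s=snap(n,n+'0'); print(s['K'],s['pose'])
print(ctrl.get_obs())
E
```

```text
[[446.8039   0.     320.7466]
 [  0.     446.8039 204.72  ]
 [  0.       0.       1.    ]] [[-0.6887 -0.5741  0.4429  0.049 ]
 [-0.725   0.5377 -0.4304  0.4848]
 [ 0.009  -0.6175 -0.7865  0.942 ]
 [ 0.      0.      0.      1.    ]]
[[379.6753   0.     323.4177]
 [  0.     379.6753 198.676 ]
 [  0.       0.       1.    ]] [[ 0.021  -0.9976  0.0658  0.4811]
 [-0.9998 -0.0213 -0.0037  0.0368]
 [ 0.0051 -0.0657 -0.9978  1.041 ]
 [ 0.      0.      0.      1.    ]]
{'clock': 0.1, 'joint_pos': array([ 89.8435,  20.5869,   0.64  ,  -0.017 , -70.1357, -16.5065]), 'qvel': array([ 0.02  , -0.0958,  0.2397,  0.0533,  0.039 ,  0.0431]), 'tau': array([ -0.0024, -58.4164,  29.3753,   7.0156,   0.0102,  -0.0001]), 'tool_pos': array([0.1935, 0.6462, 0.2257]), 'orientation': array([179.9163,  -0.0082, -16.6688]), 'force': array([ 0.3995, -0.296 ,  0.1511]), 'moment': array([ 0.0377,  0.0253, -0.0081]), 'gripper_force': 0.0, 'opening': 0.08776714946764518}
```

View pics/scene0.png

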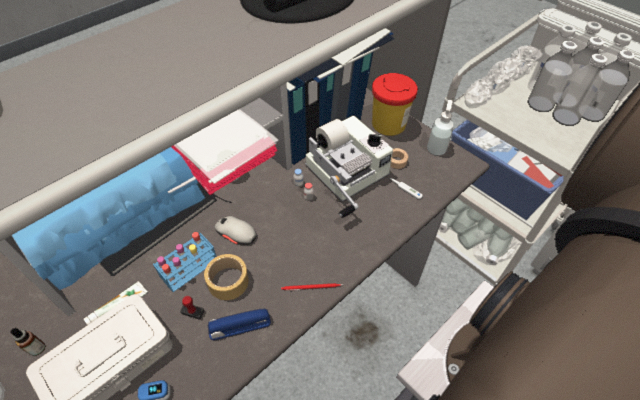

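View pics/top0.png

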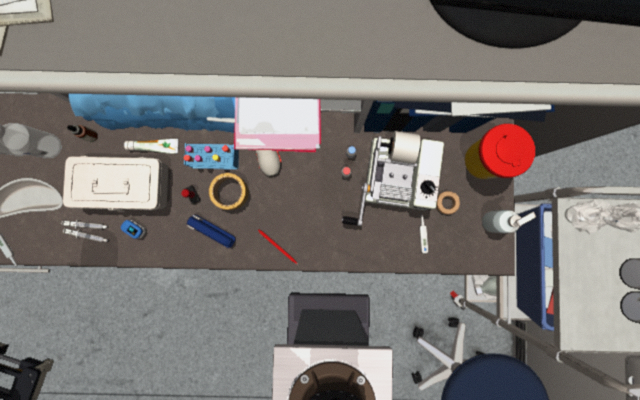

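The scene view shows the printer at about (350,160), with its lever grip near (347,211). In the top view the printer is at about (405,175), the dial near (429,187) and the grip near (351,221). I'll enlarge both.

```bash
python3 - <<'E'
from h import *
a=cv2.imread('pics/scene0.png')[110:225,295:425]; b=cv2.imread('pics/top0.png')[125:255,335:465]
cv2.imwrite('pics/sc.png',cv2.resize(a,None,fx=6,fy=5.2 and 6,interpolation=cv2.INTER_CUBIC)[:600])
cv2.imwrite('pics/tc.png',cv2.resize(b,None,fx=4.5,fy=4.5,interpolation=cv2.INTER_CUBIC))
E
```

```text
(no output)
```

View pics/sc.png

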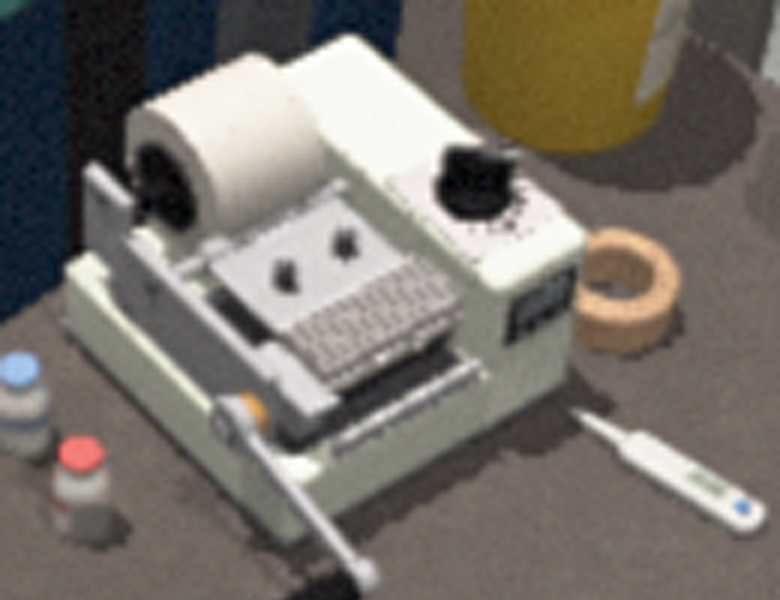

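View pics/tc.png

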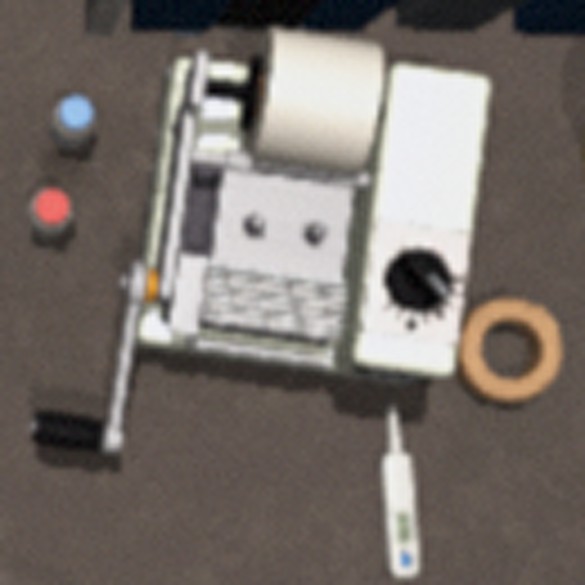

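```bash
cat >> h.py <<'E'
S=lambda X,Y:('scene0',295+(X+.5)/6-.5,110+(Y+.5)/6-.5)
T=lambda X,Y:('top0',335+(X+.5)/4.5-.5,125+(Y+.5)/4.5-.5)
def W(p,q): c,s=np.cos(p[2]),np.sin(p[2]); return np.array([p[0]+c*q[0]-s*q[1],p[1]+s*q[0]+c*q[1],q[2]+(p[3] if len(p)>3 else 0)])
E
python3 - <<'E'
from h import *
from scipy.optimize import least_squares
np.set_printoptions(precision=4,suppress=True)
f={'towFR':((-.08,-.085,.106),S(583,240),T(456,374)),'towFL':((-.08,-.028,.106),S(487,288),T(357,362)),
'towBR':((.09,-.085,.106),S(350,37),T(490,75)),'leverend':((-.05+.09*np.cos(.2),.092,.07-.09*np.sin(.2)),S(362,573),T(114,438)),
'axle':((-.05,.095,.07),S(228,412),T(133,282)),'dialtop':((-.03,-.0565,.125),S(478,172),T(419,278))}
f['leverend']=((-.05-.09*np.cos(.2),.095,.07-.09*np.sin(.2)),)+f['leverend'][1:]
for k,(q,a,b) in f.items(): print(k,*tri([a,b]))
def r(p): return np.concatenate([np.r_[proj(o[0],W(p,q))-o[1:]] for q,*os in f.values() for o in os])
s=least_squares(r,[.6,-.2,0,0],loss='soft_l1'); print(s.x,np.degrees(s.x[2])); print(s.fun.reshape(-1,4) if len(s.fun)%4==0 else s.fun)
p=s.x; p[3]=0
s3=least_squares(r,p[:3],loss='soft_l1');p=s3.x; print(p)
print('dial',W(p,(-.03,-.0565,.125)))
for a in(0,1.771): print('grip',W(p,(-.05-.09*np.cos(a-.2),.118,.07+.09*np.sin(a-.2))))
# pointer
for X,Y in((445,291),(438,283)):
    c=W(p,(-.03,-.0565,.133)); w=atz(*T(X,Y),.133)-c; print(np.hypot(w[0],w[1]),-1.047-(np.arctan2(w[1],w[0])-p[2]))
w=atz(*T(411,323),.106); print('diamond',w-W(p,(-.03,-.0565,.106)))
E
```

```text
towFR [ 0.5284 -0.2453  0.0986] [2.450205387189714, 2.4502053871898597]
towFL [ 0.5342 -0.1887  0.1035] [3.2646904480748815, 3.264690448074926]
towBR [ 0.6947 -0.2657  0.0985] [0.27539519509119914, 0.2753951950914312]
leverend [ 0.488  -0.0625  0.0558] [0.37111901080181886, 0.3711190108017062]
axle [ 0.5762 -0.0694  0.0795] [0.5590608285704431, 0.5590608285703159]
dialtop [ 0.5765 -0.2204  0.1222] [0.8471324758693825, 0.8471324758694256]
[ 0.6155 -0.1711 -0.1126 -0.0049] -6.449820823799865
[[ 1.9487 -0.5683  0.1001  0.064 ]
 [ 1.8715  0.663  -0.6913 -0.3308]
 [-0.0231 -0.8086  0.239  -0.5679]
 [-0.7022  2.1944 -0.9538 -0.42  ]
 [ 0.4203  3.333  -0.1566  0.2948]
 [-0.3241 -0.5527  1.4054 -0.7829]]
[ 0.6146 -0.1694 -0.114 ]
dial [ 0.5783 -0.2222  0.125 ]
grip [ 0.4907 -0.0365  0.0521]
grip [ 0.5783 -0.0465  0.16  ]
0.0124390179233006 1.2230431634374488
0.006801555982949154 1.1984476826971984
diamond [-0.0245  0.0022 -0.    ]
```

The fit agrees with the given sizes: triangulated heights are within about 10 mm, and the printer sits at (0.615, -0.170) with yaw -6.5°. The dial reads about 1.21 rad, so it has to turn about 51° clockwise. I'm moving toward the dial.

Units first: shifts go in shares of 40 cm and turns go in shares of 90 degrees. So 24 cm / 40 = 0.6, 2.6 cm / 40 = 0.065, 48 degrees / 90 = 0.5333.

Request:
send_rows:
  plan:
    - [[0.075,0.065,-0.015,0,0,0.0667],[0.15,0.13,-0.03,0,0,0.1333],[0.225,0.195,-0.045,0,0,0.2],[0.3,0.26,-0.06,0,0,0.2667],[0.375,0.325,-0.075,0,0,0.3333],[0.45,0.39,-0.09,0,0,0.4],[0.525,0.455,-0.105,0,0,0.4667],[0.6,0.52,-0.12,0,0,0.5333]]
  fingers: 0.55

```text
clock: 0.77
tool_pos: [0.3643, 0.3766, 0.2747]
orientation: [180.0, -0.0, -64.9]
force: [1.1, 1.0, 0.8]
opening: 0.0488
gripper_force: 0.0
```

```bash
cat >> h.py <<'E'
def go(x,y,z,yaw):
    from scipy.spatial.transform import Rotation as R
    o=ctrl.get_obs(); a=R.from_euler('xyz',o['orientation'],degrees=True); b=R.from_euler('xyz',[180,0,yaw],degrees=True)
    t=a.inv().apply(np.array([x,y,z])-o['tool_pos'])*100; r=(a.inv()*b).as_rotvec(degrees=True)
    print('t',o['clock'],'pos',o['tool_pos'].round(4),'rpy',o['orientation'].round(1),'J',o['joint_pos'].round(0),'F',o['force'].round(1),'open',round(o['opening'],4)); print('shift',t.round(2),'turn',r.round(1))
E
python3 -c "
from h import *
go(.578,-.222,.19,-135.8)"
```

```text
t 0.7667 pos [0.3643 0.3766 0.2747] rpy [180.   -0.  -64.9] J [ 67.   5. -14.  -0. -72. -42.] F [1.1 1.  0.8] open 0.0488
shift [63.27  5.99  8.48] turn [ 0.  -0.  70.9]
```

To row units: 32 cm / 40 = 0.8, 28 cm / 40 = 0.7, 40 degrees / 90 = 0.4444.

Request:
send_rows:
  plan:
    - [[0.1,0.01,0,0,0,0.0556],[0.2,0.02,0,0,0,0.1111],[0.3,0.03,0,0,0,0.1667],[0.4,0.04,0,0,0,0.2222],[0.5,0.05,0,0,0,0.2778],[0.6,0.06,0,0,0,0.3333],[0.7,0.07,0,0,0,0.3889],[0.8,0.08,0,0,0,0.4444]]

```text
clock: 1.43
tool_pos: [0.4718, 0.0737, 0.2747]
orientation: [-180.0, 0.0, -104.9]
force: [1.7, 0.2, -0.6]
opening: 0.0484
gripper_force: 0.0
```

```bash
python3 -c "
from h import *
go(.578,-.222,.19,-135.8)"
```

```text
t 1.4333 pos [0.4718 0.0737 0.2747] rpy [-180.     0.  -104.9] J [ 33.  -0. -19.  -0. -71. -47.] F [ 1.7  0.2 -0.6] open 0.0484
shift [ 25.85 -17.86   8.46] turn [-0.   0.  30.9]
```

To row units: 25.8 cm / 40 = 0.645, -8.9 cm / 40 = -0.2225, 30.9 degrees / 90 = 0.3433.

Request:
send_rows:
  plan:
    - [[0.08,-0.055,0.02,0,0,0.0444],[0.16,-0.11,0.04,0,0,0.0889],[0.24,-0.165,0.06,0,0,0.1333],[0.32,-0.2225,0.08,0,0,0.1778],[0.4,-0.2775,0.1,0,0,0.2222],[0.4825,-0.335,0.125,0,0,0.2667],[0.5625,-0.39,0.15,0,0,0.3111],[0.645,-0.4475,0.175,0,0,0.3433]]

```text
clock: 2.1
tool_pos: [0.5798, -0.2212, 0.2037]
orientation: [180.0, -0.0, -135.8]
force: [0.3, 1.0, 0.5]
opening: 0.048
gripper_force: 0.0
```

```bash
python3 -c "
from h import *
go(.578,-.222,.117,-135.8)
for n in('scene','top'): snap(n,n+'1')
a=cv2.imread('pics/scene1.png')[80:180,320:450]; b=cv2.imread('pics/top1.png')[125:225,365:495]
cv2.imwrite('pics/c1.png',np.vstack([cv2.resize(x,None,fx=3,fy=3,interpolation=cv2.INTER_CUBIC) for x in(a,b)]))"
```

```text
t 2.1 pos [ 0.5798 -0.2212  0.2037] rpy [ 180.    -0.  -135.8] J [ -3.  16.  -8.  -0. -65. -43.] F [0.3 1.  0.5] open 0.048
shift [0.18 0.06 8.67] turn [ 0. -0.  0.]
```

View pics/c1.png

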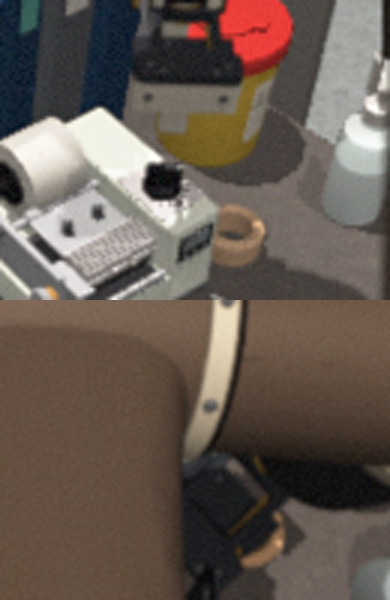

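The scene crop shows the gripper hanging above and behind the dial. The dial is clear at crop (163,180), and the arm hides it in the top view. Next I'll check the projected TCP and descend.

```bash
python3 -c "
from h import *
for z in(.204,.223,.27): print((proj('scene1',(.5798,-.2212,z))-[320,80])*3)
print((proj('scene1',(.578,-.222,.125))-[320,80])*3)"
```

```text
[169.53234837 100.34720167]
[172.00307539  82.40282488]
[178.4120949   35.85544834]
[162.05513888 170.6969328 ]
```

To row units: 6 cm / 40 = 0.15, 5.6 cm / 40 = 0.14.

Request:
send_rows:
  plan:
    - [[0.005,0.0025,0.025,0,0,0],[0.005,0.0025,0.05,0,0,0],[0.005,0.0025,0.075,0,0,0],[0.005,0.0025,0.1,0,0,0],[0.005,0.0025,0.125,0,0,0],[0.005,0.0025,0.14,0,0,0],[0.005,0.0025,0.15,0,0,0],[0.005,0.0025,0.15,0,0,0]]

```text
clock: 2.87
tool_pos: [0.5772, -0.2195, 0.1436]
orientation: [179.9, -0.0, -135.5]
force: [0.4, 0.3, -0.3]
opening: 0.0482
gripper_force: 0.0
```

```bash
python3 -c "
from h import *
go(.578,-.222,.117,-135.8)
snap('scene','scene2')
a=cv2.imread('pics/scene2.png')[80:180,320:450]
cv2.imwrite('pics/c2.png',cv2.resize(a,None,fx=5,fy=5,interpolation=cv2.INTER_CUBIC))"
```

```text
t 2.8667 pos [ 0.5772 -0.2195  0.1436] rpy [ 179.9   -0.  -135.5] J [ -3.  19. -13.  -0. -58. -43.] F [ 0.4  0.3 -0.3] open 0.0482
shift [ 0.12 -0.23  2.66] turn [ 0.1 -0.   0.3]
```

View pics/c2.png

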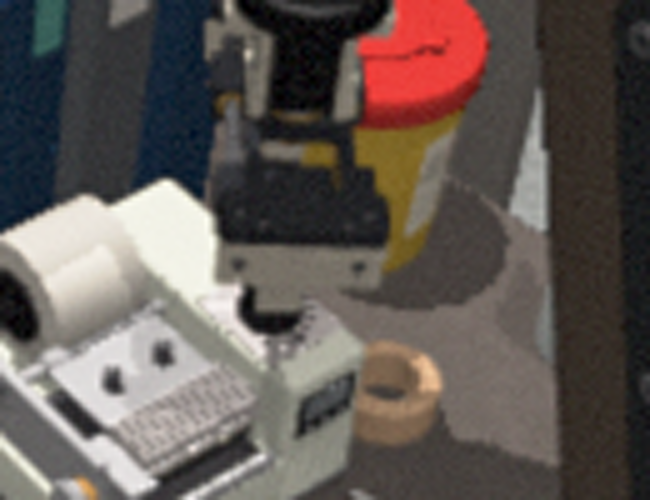

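The body, 78 mm wide and 193 mm long toward the camera, hides the fingers, and the dial skirt shows just below it at crop (275,315). That is the pose I expected, so I'll descend the rest of the way, settle and close.

Request:
send_rows:
  plan:
    - [[0.0025,-0.005,0.015,0,0,0],[0.0025,-0.005,0.03,0,0,0],[0.0025,-0.005,0.045,0,0,0],[0.0025,-0.005,0.0575,0,0,0],[0.0025,-0.005,0.065,0,0,0],[0.0025,-0.005,0.065,0,0,0],[0.0025,-0.005,0.065,0,0,0],[0.0025,-0.005,0.065,0,0,0]]

```text
clock: 3.58
tool_pos: [0.5785, -0.2222, 0.1188]
orientation: [-180.0, 0.0, -135.6]
force: [0.6, -0.9, 0.2]
opening: 0.0485
gripper_force: 0.0
```

Request:
send_rows:
  plan:
    - [[0,0,0,0,0,0],[0,0,0,0,0,0],[0,0,0,0,0,0],[0,0,0,0,0,0],[0,0,0,0,0,0],[0,0,0,0,0,0]]
  fingers: 0

```text
clock: 4.08
tool_pos: [0.5783, -0.2221, 0.1186]
orientation: [-180.0, 0.0, -135.6]
force: [-0.2, 1.0, -0.6]
opening: 0.0143
gripper_force: 0.0
```

```bash
python3 -c "
from h import *
go(.578,-.222,.117,-135.8);o=ctrl.get_obs();print(o['moment'],o['gripper_force'])"
```

```text
t 4.0833 pos [ 0.5783 -0.2221  0.1186] rpy [-180.     0.  -135.6] J [ -3.  20. -15.   0. -55. -43.] F [-0.2  1.  -0.6] open 0.0143
shift [0.02 0.03 0.16] turn [-0.   0.   0.2]
[ 0.08133889 -0.12866422 -0.04951778] 0.0
```

Still closing.

Request:
send_rows:
  plan:
    - [[0,0,0,0,0,0],[0,0,0,0,0,0],[0,0,0,0,0,0],[0,0,0,0,0,0]]

```text
clock: 4.42
tool_pos: [0.5776, -0.2218, 0.1185]
orientation: [179.9, -0.0, -135.6]
force: [-3.5, 3.5, 3.7]
opening: 0.0094
gripper_force: 30.0
```

To row units: 32 degrees / 90 = 0.3556.

Request:
send_rows:
  plan:
    - [[0,0,0,0,0,0.0444],[0,0,0,0,0,0.0889],[0,0,0,0,0,0.1333],[0,0,0,0,0,0.1778],[0,0,0,0,0,0.2222],[0,0,0,0,0,0.2667],[0,0,0,0,0,0.3111],[0,0,0,0,0,0.3556]]

```text
clock: 5.08
tool_pos: [0.5776, -0.2218, 0.1185]
orientation: [180.0, -0.1, -167.8]
force: [-5.1, 3.7, 4.3]
opening: 0.0098
gripper_force: 30.0
```

To row units: 18.8 degrees / 90 = 0.2089.

Request:
send_rows:
  plan:
    - [[0,0,0,0,0,0.0444],[0,0,0,0,0,0.0889],[0,0,0,0,0,0.1333],[0,0,0,0,0,0.1778],[0,0,0,0,0,0.2089],[0,0,0,0,0,0.2089],[0,0,0,0,0,0.2089],[0,0,0,0,0,0.2089]]

```text
clock: 5.75
tool_pos: [0.5776, -0.2218, 0.1185]
orientation: [180.0, -0.1, 173.6]
force: [-4.1, 4.3, 4.2]
opening: 0.0096
gripper_force: 30.0
```

```bash
python3 -c "
from h import *
go(.578,-.222,.117,173.5);o=ctrl.get_obs();print(o['moment'],o['gripper_force'])"
```

```text
t 5.75 pos [ 0.5776 -0.2218  0.1185] rpy [ 1.800e+02 -1.000e-01  1.736e+02] J [ -3.  20. -15.  -0. -55. -93.] F [-4.1  4.3  4.2] open 0.0096
shift [-0.04 -0.01  0.15] turn [ 0.  -0.1  0.1]
[ 1.29338827  1.27801394 -0.03801424] 29.997345507144928
```

To row units: -11 cm / 40 = -0.275, -7.5 cm / 40 = -0.1875.

Request:
send_rows:
  plan:
    - [[0,0,0,0,0,0],[0,0,0,0,0,0],[0,0,0,0,0,0],[0,0,-0.0125,0,0,0],[0,0,-0.05,0,0,0],[0,0,-0.1125,0,0,0],[0,0,-0.1875,0,0,0],[0,0,-0.275,0,0,0]]
  fingers: 0.6

```text
clock: 6.42
tool_pos: [0.5776, -0.222, 0.2289]
orientation: [-180.0, -0.1, 173.6]
force: [0.8, -0.7, 0.4]
opening: 0.0517
gripper_force: 0.0
```

```bash
python3 -c "
from h import *
P=(.6146,-.1694,-.1135)
g=W(P,(-.138,.122,.18)); print(g); go(*g,-96.5)"
```

```text
[ 0.49130521 -0.03255558  0.18      ]
t 6.4167 pos [ 0.5776 -0.222   0.2289] rpy [-1.800e+02 -1.000e-01  1.736e+02] J [ -3.  15.  -6.  -0. -68. -93.] F [ 0.8 -0.7  0.4] open 0.0517
shift [10.67 17.87  4.91] turn [  0.1  -0.1 -89.9]
```

To row units: 17.9 cm / 40 = 0.4475, 15.7 cm / 40 = 0.3925, -48 degrees / 90 = -0.5333.

Request:
send_rows:
  plan:
    - [[0.0325,0.055,0,0,0,-0.0667],[0.0675,0.1125,0,0,0,-0.1333],[0.1,0.1675,0,0,0,-0.2],[0.1325,0.2225,0,0,0,-0.2667],[0.1675,0.28,0,0,0,-0.3333],[0.2,0.335,0,0,0,-0.4],[0.235,0.3925,0,0,0,-0.4667],[0.2675,0.4475,0,0,0,-0.5333]]

```text
clock: 7.08
tool_pos: [0.4913, -0.0313, 0.2291]
orientation: [-180.0, 0.1, -138.1]
force: [0.2, 0.3, -0.4]
opening: 0.0526
gripper_force: 0.0
```

To row units: 4 cm / 40 = 0.1, 3 cm / 40 = 0.075, -42 degrees / 90 = -0.4667.

Request:
send_rows:
  plan:
    - [[0,0,0.0125,0,0,-0.0667],[0,0,0.025,0,0,-0.1333],[0,0,0.0375,0,0,-0.2],[0,0,0.05,0,0,-0.2667],[0,0,0.0625,0,0,-0.3333],[0,0,0.075,0,0,-0.4],[0,0,0.1,0,0,-0.4667],[0,0,0.1,0,0,-0.4667]]

```text
clock: 7.75
tool_pos: [0.4911, -0.0324, 0.1875]
orientation: [179.9, -0.0, -96.1]
force: [0.3, 1.0, -0.4]
opening: 0.0527
gripper_force: 0.0
```

```bash
python3 -c "
from h import *
P=(.6146,-.1694,-.1135)
g=W(P,(-.138,.122,.034)); go(*g,-96.5)
for n in('scene','top'): snap(n,n+'3')
a=cv2.imread('pics/scene3.png')[110:225,295:425]; b=cv2.imread('pics/top3.png')[125:255,335:465]
cv2.imwrite('pics/c3.png',np.hstack([cv2.resize(a,(390,390*115//130),interpolation=cv2.INTER_CUBIC),cv2.resize(b,(390,390),interpolation=cv2.INTER_CUBIC)[:345]]))"
```

```text
t 7.75 pos [ 0.4911 -0.0324  0.1875] rpy [179.9  -0.  -96.1] J [ 19.   5. -25.  -0. -60. -25.] F [ 0.3  1.  -0.4] open 0.0527
shift [ 1.000e-02 -4.000e-02  1.535e+01] turn [ 0.1 -0.   0.4]
```

View pics/c3.png

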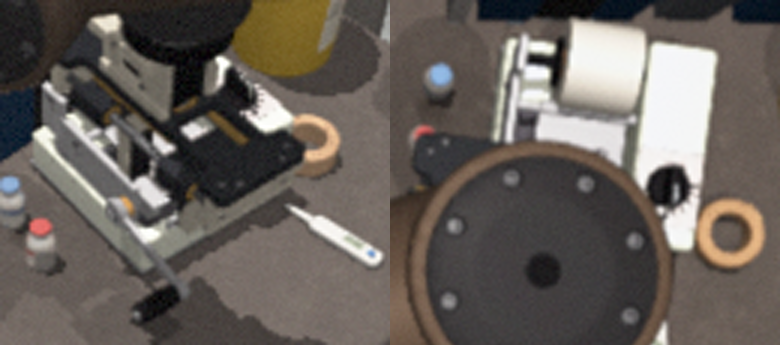

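The top view shows the dial bar now pointing to the front at crop (668,188), and the scene view shows the lever grip free at crop (158,302). I'll check both numerically, with one enlarged crop of the dial.

```bash
python3 -c "
from h import *
P=(.6146,-.1694,-.1135)
for q in((-.138,.098,.052),(-.138,.118,.052),(-.138,.138,.052)):
  print((proj('scene3',W(P,q))-[295,110])*3)
b=cv2.imread('pics/top3.png')[168:208,408:448]
cv2.imwrite('pics/c4.png',cv2.resize(b,(560,560),interpolation=cv2.INTER_CUBIC))
for q in((-.03,-.0565,.133),(-.046,-.0565,.133),(-.0535,-.0565,.106)): print((proj('top3',W(P,q))-[408,168])*14+7)"
```

```text
[174.32284204 291.5020196 ]
[155.86829388 302.78156193]
[137.16328033 314.21419036]
[314.26575339 251.02193006]
[303.48947174 342.98351193]
[255.30747462 397.65496858]
```

View pics/c4.png

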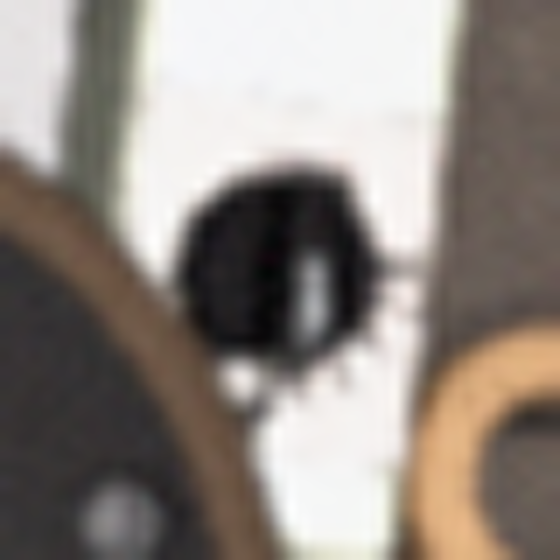

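The pointer runs from about crop (313,255) to (315,335), which is close to the diamond direction but may be a few degrees short. I'll fit the line numerically.

```bash
python3 -c "
from h import *
P=(.6146,-.1694,-.1135)
G=0
for i in range(12): G=G+ctrl.snapshot('top')['img'].astype(float).mean(2)/12
c=G[182:196,424:436]; print(c.round().astype(int))
w=[];
for r in range(186,192):
  x=np.arange(428,433); v=np.clip(G[r,428:433]-40,0,None); w.append((r,(x*v).sum()/v.sum()))
w=np.array(w); print(w)
s=np.polyfit(w[:,0],w[:,1],1); print(s)
a=atz('top3',w[0,1],w[0,0],.133);b=atz('top3',w[-1,1],w[-1,0],.133); d=b-a
print(a,b,'value',(-1.047-(np.arctan2(d[1],d[0])-P[2]))%(2*np.pi))
"
```

```text
[[ 37  30  25  12  11  27  34  29  55 152 237 244]
 [ 28  30  26  13  16  32  35  29  37 103 200 242]
 [ 31  32  23  11  17  33  34  26  25  59 154 238]
 [ 33  30  22  12  19  40  47  30  21  37 116 211]
 [ 33  31  21  11  23  66  95  53  22  29  69 139]
 [ 32  30  18  10  28  93 143  78  21  26  55 113]
 [ 33  29  16  10  28  94 146  80  23  31  81 166]
 [ 32  28  15  10  32 104 164  89  23  30  85 172]
 [ 32  28  14  12  39 112 167  90  26  43 125 211]
 [ 30  27  13  15  44 102 132  69  44  83 151 231]
 [ 27  27  17  23  45  80  84  65 113 168 177 223]
 [ 92  99  67  60  52  63  88 129 184 232 229 227]
 [180 205 141 106  87 101 170 202 195 236 241 239]
 [183 218 164 146 150 154 220 231 205 230 241 242]]
[[186.         429.87027187]
 [187.         429.92466638]
 [188.         429.93046128]
 [189.         429.93516884]
 [190.         429.9121395 ]
 [191.         429.81896051]]
[-8.26942429e-03  4.31457398e+02]
[ 0.5770129 -0.2219561  0.133    ] [ 0.5649389  -0.22186304  0.133     ] value 1.9888002894260133
```

```bash
python3 -c "
from h import *
from scipy.optimize import least_squares
P=(.6146,-.1694,-.1135)
G=0
for i in range(12): G=G+ctrl.snapshot('top')['img'].astype(float).mean(2)/12
# tower right edge
w=[]
for r in range(145,180):
  row=G[r,434:452]; t=(row[:3].mean()+row[-3:].mean())/2; k=np.argmax(row<t); w.append((r,434+k-1+(row[k-1]-t)/(row[k-1]-row[k])))
w=np.array(w); s=np.polyfit(w[:,0],w[:,1],1); print(s[0],np.std(w[:,1]-np.polyval(s,w[:,0])))
a=atz('top3',np.polyval(s,145),145,.1);b=atz('top3',np.polyval(s,179),179,.1);d=a-b;print('yaw',np.degrees(np.arctan2(d[1],d[0])))
# pointer + bar model: side/top step edge and gaussian line sharing one slope
rr,cc=np.mgrid[184:191,425:433]
from scipy.special import erf
def m(p):
  e,sl,l,top,sd,sk,amp,wd,b,wl,le=p; x=cc-sl*(rr-187.5)
  S=lambda c:.5*(1+erf((x-c)/wd))
  Rr=.5*(1+erf((rr-b)/1.))
  return sk+(sd-sk)*S(le)+(top-sd)*S(e)+amp*Rr*np.exp(-((x-l)/wl)**2)
f=lambda p:(m(p)-G[184:191,425:433]).ravel()
q=least_squares(f,[428.3,-.1,430,30,10,30,130,.7,185.5,1.2,426]); J=np.linalg.inv(q.jac.T@q.jac)*2*q.cost/45
print(q.x.round(3),np.sqrt(J[1,1]),np.sqrt(2*q.cost/56))
"
```

```text
-0.12611455470152477 0.09941100907374302
yaw -7.084307670215352
[428.     -0.    429.898  24.799  11.579  29.668 131.69    0.    185.905
   1.207 426.   ] 0.011940147560923754 4.623131473517573
```

```bash
cat > fit.py <<'E'
from h import *
from scipy.optimize import minimize
P0=(.6146,-.1694,np.radians(-6.9)); SS=16; r0,r1,c0,c1=180,193,422,436
def masks(val,dx,dy,ra,rb,hw,sig):
    P=(P0[0]+dx,P0[1]+dy,P0[2]); th=-1.047-val; C=np.array([-.03,-.0565,0]); e=np.array([np.cos(th),np.sin(th),0]); n=np.array([-e[1],e[0],0]); Z=np.array([0,0,1.])
    def poly(pts,hull=False):
        q=np.array([(proj('top0',W(P,p))-[c0-.5,r0-.5])*SS for p in pts]).astype(np.float32)
        if hull: q=cv2.convexHull(q)[:,0]
        m=np.zeros(((r1-r0)*SS,(c1-c0)*SS),np.float32); cv2.fillPoly(m,[np.round(q*16).astype(np.int32)],1.,shift=4)
        m=cv2.GaussianBlur(m,(0,0),sig*SS); return cv2.resize(m,(c1-c0,r1-r0),interpolation=cv2.INTER_AREA)
    box=lambda z:[C+s*.016*e+t*.005*n+z*Z for s,t in((1,1),(1,-1),(-1,-1),(-1,1))]
    circ=lambda z:[C+np.array([.0185*np.cos(a),.0185*np.sin(a),z]) for a in np.linspace(0,6.283,40)]
    return [poly(circ(.106)+circ(.112),True),poly(circ(.112)),poly(box(.113)+box(.133),True),poly(box(.133)),
      poly([C+a*e+t*n+.133*Z for a,t in((ra,hw),(rb,hw),(rb,-hw),(ra,-hw))])]
def fit(G):
    I=G[r0:r1,c0:c1]
    def cost(p,full=False):
        M=masks(*p[:3]*[1,1e-3,1e-3],p[3]*1e-3,p[4]*1e-3,.001,abs(p[5])); w=(M[1]>.9).ravel()|(M[3].ravel()>.5)
        A=np.stack([m.ravel() for m in M]+[np.ones(I.size)],1)[w]; b=I.ravel()[w]; x=np.linalg.lstsq(A,b,rcond=None)[0]
        return (np.sqrt(np.mean((A@x-b)**2)),x,w.sum()) if full else np.mean((A@x-b)**2)
    for v in np.arange(1.8,2.31,.1) if START is None else [START-.1,START,START+.1]:
        s=minimize(cost,[v,0,0,0,15,.5],method='Nelder-Mead',options=dict(initial_simplex=np.array([[v,0,0,0,15,.5]]+[[v+d*(i==0)]+[(a+b*(i==j)) for j,(a,b) in enumerate(((0,1),(0,1),(0,2),(15,-2),(.5,.2)),1)] for i,d in enumerate([.08]*6)]),maxiter=500))
        print(round(v,2),s.x.round(3),cost(s.x,True)[0].round(2))
START=None
if __name__=='__main__':
    G=0
    for i in range(12): G=G+ctrl.snapshot('top')['img'].astype(float).mean(2)/12
    fit(G)
E
timeout 500 python3 fit.py
```

```text
1.8 [ 1.963 -2.832  0.073 -2.287 12.555  0.748] 9.52
1.9 [ 1.993 -2.222 -0.143 -1.479 13.014  0.767] 9.12
2.0 [ 2.002 -2.067 -0.138 -0.933 12.738  0.774] 9.01
2.1 [ 2.001 -2.044 -0.128 -0.635 12.817  0.818] 9.16
2.2 [ 2.046 -1.738 -0.278 -0.249 12.617  0.89 ] 9.95
2.3 [ 2.017 -1.718 -0.273 -0.574 13.637  0.812] 9.2
```

The image fit, measured against the tower edge, puts the dial about 0.09 rad short. There is plenty of time, so I'll go back, grip again and turn a little more.

To row units: -4.5 cm / 40 = -0.1125, -3 cm / 40 = -0.075, 51 degrees / 90 = 0.5667.

Request:
send_rows:
  plan:
    - [[0,0,-0.075,0,0,0.0444],[0,0,-0.1125,0,0,0.1111],[0,0,-0.1125,0,0,0.1778],[0,0,-0.1125,0,0,0.2556],[0,0,-0.1125,0,0,0.3333],[0,0,-0.1125,0,0,0.4111],[0,0,-0.1125,0,0,0.4889],[0,0,-0.1125,0,0,0.5667]]

```text
clock: 10.32
tool_pos: [0.4918, -0.0323, 0.2336]
orientation: [180.0, 0.0, -147.7]
force: [0.6, 1.1, -0.7]
opening: 0.0526
gripper_force: 0.0
```

```bash
python3 -c "
from h import *
go(.5776,-.222,.2289,173.6)
import fit
fit.START=1.2; fit.r0,fit.r1,fit.c0,fit.c1=180,193,422,436
fit.fit(cv2.imread('pics/top0.png').astype(float).mean(2))"
```

```text
t 10.3167 pos [ 0.4918 -0.0323  0.2336] rpy [ 180.     0.  -147.7] J [ 19.   3. -21.  -0. -66. -77.] F [ 0.6  1.1 -0.7] open 0.0526
shift [  2.88 -20.62   0.47] turn [ 0.   0.  38.7]
1.1 [ 1.156 -1.571 -0.634  0.507 12.761  0.822] 8.04
1.2 [ 1.208 -1.524 -0.775  1.127 12.626  0.814] 8.13
1.3 [ 1.145 -1.571 -0.552  2.39  12.124  0.847] 9.42
```

To row units: -20.6 cm / 40 = -0.515, 1.1 cm / 40 = 0.0275, 38.7 degrees / 90 = 0.43.

Request:
send_rows:
  plan:
    - [[0.01,-0.065,0,0,0,0.0556],[0.02,-0.13,0,0,0,0.1111],[0.0275,-0.195,0,0,0,0.1667],[0.0375,-0.26,0,0,0,0.2222],[0.045,-0.325,0,0,0,0.2778],[0.055,-0.39,0,0,0,0.3333],[0.0625,-0.4525,0,0,0,0.3889],[0.0725,-0.515,0,0,0,0.43]]

```text
clock: 10.98
tool_pos: [0.5789, -0.2227, 0.2334]
orientation: [-180.0, -0.0, 173.7]
force: [0.5, -0.1, 0.4]
opening: 0.0526
gripper_force: 0.0
```

To row units: 11.5 cm / 40 = 0.2875, 11 cm / 40 = 0.275.

Request:
send_rows:
  plan:
    - [[0,0,0.05,0,0,0],[0,0,0.125,0,0,0],[0,0,0.2,0,0,0],[0,0,0.25,0,0,0],[0,0,0.275,0,0,0],[0,0,0.2875,0,0,0],[0,0,0.2875,0,0,0],[0,0,0.2875,0,0,0]]

```text
clock: 11.65
tool_pos: [0.5793, -0.2216, 0.1197]
orientation: [-180.0, 0.1, 174.0]
force: [0.5, -0.4, 0.6]
opening: 0.0521
gripper_force: 0.0
```

```bash
python3 -c "
from h import *
go(.5776,-.222,.1185,173.6)"
```

```text
t 11.65 pos [ 0.5793 -0.2216  0.1197] rpy [-1.80e+02  1.00e-01  1.74e+02] J [ -3.  20. -15.   0. -55. -93.] F [ 0.5 -0.4  0.6] open 0.0521
shift [ 0.17 -0.06  0.12] turn [-0.   0.1  0.4]
```

To row units: 0.2 cm / 40 = 0.005, 0.1 cm / 40 = 0.0025.

Request:
send_rows:
  plan:
    - [[0.0025,0,0,0,0,0],[0.005,0,0,0,0,0],[0.005,0,0,0,0,0],[0.005,0,0,0,0,0],[0.005,0,0,0,0,0],[0.005,0,0,0,0,0],[0.005,0,0,0,0,0],[0.005,0,0,0,0,0]]
  fingers: 0

```text
clock: 12.32
tool_pos: [0.5765, -0.2216, 0.1187]
orientation: [-180.0, -0.0, 173.9]
force: [-0.4, -1.0, 0.6]
opening: 0.0097
gripper_force: 30.0
```

To row units: 4.4 degrees / 90 = 0.0489.

Request:
send_rows:
  plan:
    - [[0,0,0,0,0,0],[0,0,0,0,0,0],[0,0,0,0,0,0.0222],[0,0,0,0,0,0.0444],[0,0,0,0,0,0.0489],[0,0,0,0,0,0.0489],[0,0,0,0,0,0.0489],[0,0,0,0,0,0.0489]]

```text
clock: 12.98
tool_pos: [0.5765, -0.2215, 0.1187]
orientation: [-180.0, 0.0, 169.6]
force: [-0.5, -4.2, 1.5]
opening: 0.0096
gripper_force: 30.0
```

To row units: -11 cm / 40 = -0.275, -7.5 cm / 40 = -0.1875.

Request:
send_rows:
  plan:
    - [[0,0,0,0,0,0],[0,0,0,0,0,0],[0,0,0,0,0,0],[0,0,0,0,0,0],[0,0,-0.05,0,0,0],[0,0,-0.1125,0,0,0],[0,0,-0.1875,0,0,0],[0,0,-0.275,0,0,0]]
  fingers: 0.6

```text
clock: 13.65
tool_pos: [0.5756, -0.2207, 0.2283]
orientation: [180.0, -0.2, 169.5]
force: [1.7, -1.1, 0.4]
opening: 0.0515
gripper_force: 0.0
```

```bash
python3 -c "
from h import *
P=(.6146,-.1694,-.1135)
g=W(P,(-.138,.122,.19)); go(*g,-96.5)"
```

```text
t 13.65 pos [ 0.5756 -0.2207  0.2283] rpy [180.   -0.2 169.5] J [ -3.  15.  -7.  -0. -68. -98.] F [ 1.7 -1.1  0.4] open 0.0515
shift [11.69 16.97  3.87] turn [  0.2  -0.1 -94. ]
```

To row units: 17 cm / 40 = 0.425, 14.9 cm / 40 = 0.3725, -50 degrees / 90 = -0.5556.

Request:
send_rows:
  plan:
    - [[0.0375,0.0525,0,0,0,-0.0667],[0.0725,0.105,0,0,0,-0.1333],[0.11,0.16,0,0,0,-0.2],[0.145,0.2125,0,0,0,-0.2667],[0.1825,0.265,0,0,0,-0.3333],[0.22,0.3175,0,0,0,-0.4],[0.255,0.3725,0,0,0,-0.4778],[0.2925,0.425,0,0,0,-0.5556]]

```text
clock: 14.32
tool_pos: [0.4916, -0.0315, 0.2286]
orientation: [180.0, 0.0, -140.1]
force: [0.7, 0.4, -0.4]
opening: 0.0523
gripper_force: 0.0
```

To row units: 3.8 cm / 40 = 0.095, 3 cm / 40 = 0.075, -44 degrees / 90 = -0.4889.

Request:
send_rows:
  plan:
    - [[0,0,0.0125,0,0,-0.0667],[0,0,0.025,0,0,-0.1333],[0,0,0.0375,0,0,-0.2],[0,0,0.05,0,0,-0.2667],[0,0,0.0625,0,0,-0.3333],[0,0,0.075,0,0,-0.4111],[0,0,0.095,0,0,-0.4889],[0,0,0.095,0,0,-0.4889]]

```text
clock: 14.98
tool_pos: [0.4914, -0.0327, 0.1893]
orientation: [179.9, -0.0, -96.1]
force: [-0.3, -0.9, 0.6]
opening: 0.0525
gripper_force: 0.0
```

```bash
sed -i 's/np.arange(1.8,2.31,.1)/(1.95,2.05,2.15)/' fit.py; python3 -c "
from h import *
P=(.6146,-.1694,-.1165)
g=W(P,(-.138,.122,.034)); go(*g,-96.5)
o,d=ray('scene3',295+156/3,110+302/3); print(o+d*(.052-o[2])/d[2], W(P,(-.138,.118,.052)))"; python3 fit.py
```

```text
t 14.9833 pos [ 0.4914 -0.0327  0.1893] rpy [179.9  -0.  -96.1] J [ 19.   5. -25.  -0. -60. -25.] F [-0.3 -0.9  0.6] open 0.0525
shift [-0.06 -0.06 15.53] turn [ 0.1 -0.   0.4]
[ 0.49135227 -0.03719788  0.052     ] [ 0.49125135 -0.0361592   0.052     ]
1.95 [ 2.159 -1.585 -0.391 -1.342 16.144  0.838] 9.85
2.05 [ 2.152 -2.195 -0.304 -1.859 14.692  0.859] 10.27
2.15 [ 2.158 -1.583 -0.392 -1.079 15.001  0.863] 10.07
```

The image now reads 2.155 and the tool yaw agrees, so the dial has overshot by about 2–3°. I'll go back once more for a small trim to tool yaw 172.

To row units: -4.3 cm / 40 = -0.1075, -3 cm / 40 = -0.075, 51 degrees / 90 = 0.5667.

Request:
send_rows:
  plan:
    - [[0,0,-0.075,0,0,0.0444],[0,0,-0.1075,0,0,0.1111],[0,0,-0.1075,0,0,0.1778],[0,0,-0.1075,0,0,0.2556],[0,0,-0.1075,0,0,0.3333],[0,0,-0.1075,0,0,0.4111],[0,0,-0.1075,0,0,0.4889],[0,0,-0.1075,0,0,0.5667]]

```text
clock: 16.25
tool_pos: [0.4923, -0.0328, 0.2336]
orientation: [180.0, 0.0, -147.8]
force: [0.5, -1.2, 0.1]
opening: 0.0525
gripper_force: 0.0
```

```bash
python3 -c "
from h import *
go(.5766,-.2217,.2289,169.7)"
```

```text
t 16.25 pos [ 0.4923 -0.0328  0.2336] rpy [ 180.     0.  -147.8] J [ 19.   3. -21.  -0. -66. -77.] F [ 0.5 -1.2  0.1] open 0.0525
shift [  2.92 -20.48   0.47] turn [ 0.  -0.  42.5]
```

To row units: -20.5 cm / 40 = -0.5125, -18.1 cm / 40 = -0.4525, 42.5 degrees / 90 = 0.4722.

Request:
send_rows:
  plan:
    - [[0.01,-0.065,0,0,0,0.0556],[0.02,-0.13,0,0,0,0.1111],[0.0275,-0.195,0,0,0,0.1667],[0.0375,-0.26,0,0,0,0.2222],[0.045,-0.325,0,0,0,0.2889],[0.055,-0.39,0,0,0,0.3556],[0.0625,-0.4525,0,0,0,0.4222],[0.0725,-0.5125,0,0,0,0.4722]]

```text
clock: 16.92
tool_pos: [0.5786, -0.2226, 0.2333]
orientation: [-180.0, -0.0, 169.7]
force: [0.1, -0.2, -0.3]
opening: 0.0524
gripper_force: 0.0
```

To row units: 11.5 cm / 40 = 0.2875, 11 cm / 40 = 0.275.

Request:
send_rows:
  plan:
    - [[0.0025,0,0.05,0,0,0],[0.005,0,0.125,0,0,0],[0.005,0,0.2,0,0,0],[0.005,0,0.25,0,0,0],[0.005,0,0.275,0,0,0],[0.005,0,0.2875,0,0,0],[0.005,0,0.2875,0,0,0],[0.005,0,0.2875,0,0,0]]

```text
clock: 17.58
tool_pos: [0.5769, -0.221, 0.1197]
orientation: [-180.0, 0.1, 170.1]
force: [0.6, -0.2, 0.0]
opening: 0.0528
gripper_force: 0.0
```

Request:
send_rows:
  plan:
    - [[0,0,0,0,0,0],[0,0,0,0,0,0],[0,0,0,0,0,0],[0,0,0,0,0,0],[0,0,0,0,0,0],[0,0,0,0,0,0],[0,0,0,0,0,0],[0,0,0,0,0,0]]
  fingers: 0

```text
clock: 18.25
tool_pos: [0.5761, -0.2214, 0.1187]
orientation: [-180.0, -0.0, 170.0]
force: [-0.7, -2.6, 0.9]
opening: 0.0099
gripper_force: 30.0
```

To row units: -2 degrees / 90 = -0.0222.

Request:
send_rows:
  plan:
    - [[0,0,0,0,0,0],[0,0,0,0,0,0],[0,0,0,0,0,-0.0111],[0,0,0,0,0,-0.0222],[0,0,0,0,0,-0.0222],[0,0,0,0,0,-0.0222],[0,0,0,0,0,-0.0222],[0,0,0,0,0,-0.0222]]

```text
clock: 18.92
tool_pos: [0.5761, -0.2214, 0.1187]
orientation: [-180.0, -0.0, 172.1]
force: [-0.8, -6.2, 0.6]
opening: 0.0096
gripper_force: 30.0
```

To row units: -11 cm / 40 = -0.275, -7.5 cm / 40 = -0.1875.

Request:
send_rows:
  plan:
    - [[0,0,0,0,0,0],[0,0,0,0,0,0],[0,0,0,0,0,0],[0,0,0,0,0,0],[0,0,-0.05,0,0,0],[0,0,-0.1125,0,0,0],[0,0,-0.1875,0,0,0],[0,0,-0.275,0,0,0]]
  fingers: 0.6

```text
clock: 19.58
tool_pos: [0.5752, -0.2204, 0.2284]
orientation: [180.0, -0.2, 172.1]
force: [0.5, 0.2, -0.7]
opening: 0.0518
gripper_force: 0.0
```

```bash
python3 -c "
from h import *
P=(.6146,-.1694,-.1165)
g=W(P,(-.138,.122,.19)); go(*g,-96.5)"
```

```text
t 19.5833 pos [ 0.5752 -0.2204  0.2284] rpy [180.   -0.2 172.1] J [ -3.  15.  -7.  -0. -68. -95.] F [ 0.5  0.2 -0.7] open 0.0518
shift [10.86 17.48  3.88] turn [  0.2  -0.1 -91.4]
```

To row units: 17.5 cm / 40 = 0.4375, 15.3 cm / 40 = 0.3825, -48.5 degrees / 90 = -0.5389.

Request:
send_rows:
  plan:
    - [[0.0325,0.055,0,0,0,-0.0667],[0.0675,0.11,0,0,0,-0.1333],[0.1,0.165,0,0,0,-0.2],[0.135,0.22,0,0,0,-0.2667],[0.17,0.2725,0,0,0,-0.3333],[0.2025,0.3275,0,0,0,-0.4],[0.2375,0.3825,0,0,0,-0.4667],[0.2725,0.4375,0,0,0,-0.5389]]

```text
clock: 20.25
tool_pos: [0.4917, -0.0313, 0.2286]
orientation: [180.0, 0.0, -139.2]
force: [0.4, 1.3, 0.4]
opening: 0.0524
gripper_force: 0.0
```

To row units: 3.8 cm / 40 = 0.095, 3 cm / 40 = 0.075, -43 degrees / 90 = -0.4778.

Request:
send_rows:
  plan:
    - [[0,0,0.0125,0,0,-0.0667],[0,0,0.025,0,0,-0.1333],[0,0,0.0375,0,0,-0.2],[0,0,0.05,0,0,-0.2667],[0,0,0.0625,0,0,-0.3333],[0,0,0.075,0,0,-0.4056],[0,0,0.095,0,0,-0.4778],[0,0,0.095,0,0,-0.4778]]

```text
clock: 20.92
tool_pos: [0.4916, -0.0323, 0.1893]
orientation: [179.9, -0.0, -96.2]
force: [-0.2, 0.1, 0.3]
opening: 0.0524
gripper_force: 0.0
```

```bash
python3 -c "
from h import *
P=(.6146,-.1694,-.1165)
g=W(P,(-.138,.122,.034)); go(*g,-96.6)"; python3 fit.py
```

```text
t 20.9167 pos [ 0.4916 -0.0323  0.1893] rpy [179.9  -0.  -96.2] J [ 19.   5. -25.  -0. -60. -25.] F [-0.2  0.1  0.3] open 0.0524
shift [-1.000e-02 -4.000e-02  1.553e+01] turn [ 0.1 -0.   0.4]
1.95 [ 2.062 -1.739 -0.262 -1.158 13.562  0.854] 10.13
2.05 [ 2.068 -1.742 -0.252 -1.915 14.056  0.802] 9.86
2.15 [ 2.07  -1.738 -0.34  -1.92  13.884  0.837] 9.84
```

The tool yaw gives 2.11 and the image 2.07, so the target 2.094 lies between them. The dial is done. Now I'll lower onto the lever grip.

To row units: 15.5 cm / 40 = 0.3875, 14.2 cm / 40 = 0.355.

Request:
send_rows:
  plan:
    - [[0,0,0.05,0,0,0],[0,0,0.1125,0,0,0],[0,0,0.175,0,0,0],[0,0,0.2375,0,0,0],[0,0,0.2875,0,0,0],[0,0,0.325,0,0,0],[0,0,0.355,0,0,0],[0,0,0.3875,0,0,0]]

```text
clock: 22.18
tool_pos: [0.4924, -0.0325, 0.0348]
orientation: [180.0, -0.0, -96.5]
force: [0.6, -0.6, 0.2]
opening: 0.0527
gripper_force: 0.0
```

Request:
send_rows:
  plan:
    - [[0,0,0,0,0,0],[0,0,0,0,0,0],[0,0,0,0,0,0],[0,0,0,0,0,0],[0,0,0,0,0,0],[0,0,0,0,0,0],[0,0,0,0,0,0],[0,0,0,0,0,0]]
  fingers: 0

```text
clock: 22.85
tool_pos: [0.4918, -0.0323, 0.0358]
orientation: [180.0, 0.0, -96.5]
force: [-4.8, 3.4, 3.1]
opening: 0.019
gripper_force: 30.0
```

```bash
python3 -c "
from h import *
P=(.6146,-.1694,-.1165)
o=ctrl.get_obs(); print(o['gripper_force'])
g=W(P,(-.138,.122,.034)); go(*g,-96.6)"
```

```text
30.01661092042923
t 22.85 pos [ 0.4918 -0.0323  0.0358] rpy [180.    0.  -96.5] J [ 19.  16. -36.  -0. -38. -26.] F [-4.8  3.4  3.1] open 0.019
shift [-0.01  0.01  0.18] turn [0.  0.  0.1]
```

Request:
send_rows:
  plan:
    - [[0,0.0035,-0.0248,0,0,0],[0,0.0045,-0.0495,0,0,0],[0,0.0025,-0.0745,0,0,0],[0,-0.002,-0.0988,0,0,0],[0,-0.0095,-0.1225,0,0,0],[0,-0.0193,-0.1455,0,0,0],[0,-0.0318,-0.167,0,0,0],[0,-0.0463,-0.1873,0,0,0]]

```text
clock: 23.52
tool_pos: [0.5103, -0.0345, 0.1116]
orientation: [180.0, 0.0, -96.5]
force: [-3.2, 2.4, -2.7]
opening: 0.0188
gripper_force: 30.0
```

To row units: -6.97 cm / 40 = -0.1743, -5.98 cm / 40 = -0.1495.

Request:
send_rows:
  plan:
    - [[0,-0.017,-0.0183,0,0,0],[0,-0.0358,-0.0348,0,0,0],[0,-0.056,-0.049,0,0,0],[0,-0.078,-0.0608,0,0,0],[0,-0.101,-0.0703,0,0,0],[0,-0.125,-0.077,0,0,0],[0,-0.1495,-0.0813,0,0,0],[0,-0.1743,-0.0825,0,0,0]]

```text
clock: 24.18
tool_pos: [0.5814, -0.043, 0.1441]
orientation: [-180.0, -0.0, -96.5]
force: [-2.7, -2.0, 3.1]
opening: 0.0189
gripper_force: 30.0
```

Request:
send_rows:
  plan:
    - [[0,0,0,0,0,0],[0,0,0,0,0,0],[0,0,0,0,0,0],[0,0,0,0,0,0]]

```text
clock: 24.52
tool_pos: [0.5811, -0.0429, 0.144]
orientation: [-179.9, -0.0, -96.5]
force: [-0.9, -3.1, 5.4]
opening: 0.0189
gripper_force: 30.0
```

```bash
python3 -c "
from h import *
P=(.6146,-.1694,-.1165)
o=ctrl.get_obs(); print(o['gripper_force'])
g=W(P,(-.05,.122,.143)); print(g); go(*g,-96.5)
snap('scene','scene5');snap('top','top5')
a=cv2.imread('pics/scene5.png')[90:220,290:440]; b=cv2.imread('pics/top5.png')[125:255,335:465]
cv2.imwrite('pics/c5.png',np.hstack([cv2.resize(x,None,fx=k,fy=k,interpolation=cv2.INTER_CUBIC) for x,k in((a,3),(b,3))][:1]+[cv2.resize(b,(350,390))]))
for q in((-.05,.092,.07),(-.05,.092,.16)): print((proj('scene5',W(P,q))-[290,90])*3)"
```

```text
30.0198832154274
[ 0.57911979 -0.04241514  0.143     ]
t 24.5167 pos [ 0.5811 -0.0429  0.144 ] rpy [-179.9   -0.   -96.5] J [ 15.  16. -18.   0. -56. -22.] F [-0.9 -3.1  5.4] open 0.0189
shift [-0.03  0.2   0.1 ] turn [-0.1 -0.   0. ]
[130.81578678 270.8061673 ]
[134.3212633  197.56610716]
```

View pics/c5.png

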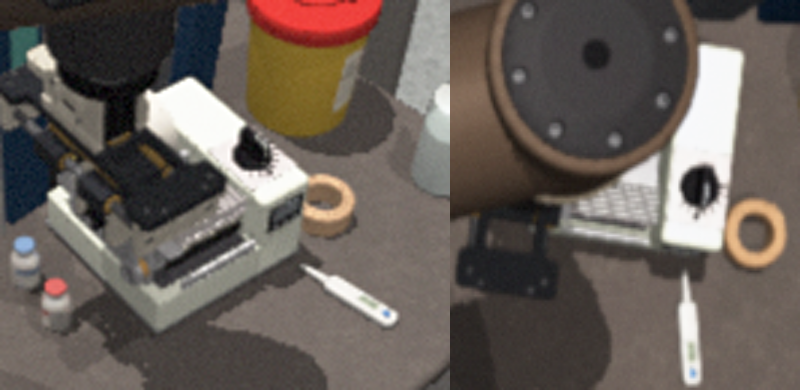

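The scene and top views show the gripper holding the raised lever at the left cheek, with the dial pointing to the front and the vials, roll and thermometer where they were. The grip travelled 1.7 mm past upright, so I'll trim that and hand in.

Request:
send_rows:
  plan:
    - [[0,0.0025,0,0,0,0],[0,0.0038,0,0,0,0],[0,0.0038,0,0,0,0],[0,0.0038,0,0,0,0],[0,0.0038,0,0,0,0],[0,0.0038,0,0,0,0]]

```text
clock: 25.12
tool_pos: [0.5793, -0.0427, 0.144]
orientation: [-179.9, -0.0, -96.5]
force: [-1.8, -2.9, 5.2]
opening: 0.0185
gripper_force: 30.0
```

```bash
python3 -c "
from h import *
P=(.6146,-.1694,-.1165)
o=ctrl.get_obs(); print(o['gripper_force'],np.abs(o['qvel']).max()); go(*W(P,(-.05,.122,.143)),-96.5)
print(ctrl.close_job())"
```

```text
30.020337402820587 0.2203255020208842
t 25.1167 pos [ 0.5793 -0.0427  0.144 ] rpy [-179.9   -0.   -96.5] J [ 15.  16. -18.   0. -56. -22.] F [-1.8 -2.9  5.2] open 0.0185
shift [-0.03  0.02  0.1 ] turn [-0.1 -0.   0. ]
the job is handed in; nothing more can be done
None
```

I handed the job in at about 25 s: the dial is on the diamond mark to within my measurements (about 2.07–2.11 rad against 2.094), the cam lever is upright by the tool's position and still gripped at 30 N, and the nearby things I could see had not moved; I did not measure the head's lift directly.

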